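# Stopper the opened bottles and ring for collection

## Robot

A 6-joint arm with a two-finger parallel gripper is mounted at the origin on the work surface. World frame = base frame: x ahead of the robot, y to its left, z up, the work surface at z = 0. Lengths are in mm, angles in rad, forces in N, time in s.
With the tool pointing down it reaches from about 275 to 825 mm from the base axis. Payload 5.2 kg.
Tool frame: the origin (TCP) lies at the very end of the fingers, on their centre line; the grasp point (between the pads) lies 19 mm behind it; z points along the fingers, y is the line along which they close (so a half turn about z gives the same grasp; the last joint's range is limited). The gripper opens to 93 mm and grips with 3 to 60 N. Pads are 15 mm wide; open, the fingers measure 128 mm over their backs; the gripper's body (75 mm by 188 mm) begins 65 mm behind the grasp point.
Start: joints at [-1.324, 0.259, 1.535, -0, 1.348, -0.203], TCP at [239.152, -495.289, 218.653] pointing down, gripper open.
Joint ranges: [-3.14, 3.14], [-0.91, 2.08], [0.19, 2.58], [-1.22, 4.36], [0.22, 2.71], [-3.12, 3.12]. Speed limits (rad/s): [2.57, 2.57, 3.14, 3.14, 3.14, 3.14].

## Interface

Orientations are given as [roll, pitch, yaw] about the fixed x, y, z axes, in that order (R = Rz(yaw) Ry(pitch) Rx(roll)).
In Python, from bench import robot gives the robot as it stands. The module is installed in compiled form; this text tells all that it offers. Calls block until the motion is done:
- robot.move_ptp(position, orientation): joint-space move of the TCP to a pose.
- robot.move_linear(position, ori=None, speed=150, f_stop=None): straight line of the TCP; ori=None keeps the orientation; speed is the mean speed in mm/s. With f_stop (N) it stops when the force on the tool has changed by that much, and returns True; else False.
- robot.move_j(angles): joint-space move.
- robot.move_gripper(opening): opening from 0.0 (shut) to 1.0 (fully open); the grip force is fixed at half the most; returns when the fingers have stopped.
- robot.sleep(seconds).
- robot.inverse_kinematics(position, orientation): joint angles nearest the present ones, or None.
- robot.get_image(name): name is "side" or "top" or "wrist"; returns a dict with "img" (400x640x3 uint8, blue, green, red), "fovy" (degrees; the focal length in pixels is half the picture's height over the tangent of half this angle, whatever the lens; pixels are square), "cx", "cy" (the principal point, pixels), "k1" (the pictures are not rectified: a ray, as slopes to the right and down, at radius r is drawn at 1 + k1 r^2 times it, then the intrinsics apply), "eye" and "orientation" of the camera in the world. Camera axes: x right, y down, z forward; pixel columns grow to the right and rows downward; lengths in mm; the calibration is good to about 2 mm. A picture is of the moment at which its call begins. There is no depth.
A pose or a line that the arm cannot do raises robot.MotionError and nothing moves.
- robot.hand_in(): hands the job in; it is judged then, once.
Readings, each from a call of its own:
- robot.current_t(): time.
- robot.current_qpos(): joint angles.
- robot.current_joint_vel(): joint speeds.
- robot.current_joint_efforts(): joint torques, N m.
- robot.current_tcp_pos(): TCP position.
- robot.current_eef_rot(): TCP orientation.
- robot.current_contact_force(): force on the tool from outside, world axes, zero at the start.
- robot.current_ft_torque(): the same for the moment, N m.
- robot.current_gripper_width(): opening from 0.0 (shut) to 1.0 (fully open).
- robot.current_finger_force(): force on a finger pad.
Only numpy, scipy, OpenCV 4.12 (cv2) and the standard library are available. Lean on these libraries where they do the work, as an engineer would, in place of code of your own. Each camera call takes 0.05 s, during which the arm holds its last target. There are 200 camera calls.

## Task

Three opened glass bottles on the medicine trolley have their rubber stoppers standing proud. With the fingertips press each stopper gently down until it is fully home: the tallest bottle first, then the shortest, then the middle-sized one; then tap the plunger of the counter bell to ring for collection, let it come back up and move clear. Grasp and lift nothing, and leave the bottles, the bell and everything else standing where they are.

Things in the scene. Friction and masses are not known exactly. Their poses are not given: they have to be found in the camera images.
- bottle_tall: the tall opened bottle: loose clear glass bottle with a white paper label, 66 mm wide, standing upright; glass rim 115 mm above its base, neck 24 mm wide. Origin: centre of the underside; z up. Carries a stopper.
- stopper_tall_top (a point): centre of the flat top of the tall bottle's black rubber stopper (head 30 mm wide, 8 mm thick, on a narrower stem), on the bottle's axis. It faces up; fully home this point is 123 mm above the bottle's base, fully raised 133 mm. The rubber head is soft: its top gives about 1 mm per 4 N, up to 6 mm, and springs back.
- stopper_tall (a joint): how far that stopper has been pushed down (m): 0 fully raised, 0.010 fully home with its head on the glass rim; starts between 0 and 0.003. Slides with about 3 N of friction and stays where it is left.
- bottle_short: the short opened bottle: loose clear glass bottle with a white paper label, 46 mm wide, standing upright; glass rim 55 mm above its base, neck 20 mm wide. Origin: centre of the underside; z up. Carries a stopper.
- stopper_short_top (a point): centre of the flat top of the short bottle's black rubber stopper (head 26 mm wide, 8 mm thick, on a narrower stem), on the bottle's axis. It faces up; fully home this point is 63 mm above the bottle's base, fully raised 73 mm. The rubber head is soft: its top gives about 1 mm per 4 N, up to 6 mm, and springs back.
- stopper_short (a joint): how far that stopper has been pushed down (m): 0 fully raised, 0.010 fully home with its head on the glass rim; starts between 0 and 0.003. Slides with about 3 N of friction and stays where it is left.
- bottle_middle: the middle opened bottle: loose clear glass bottle with a white paper label, 56 mm wide, standing upright; glass rim 85 mm above its base, neck 22 mm wide. Origin: centre of the underside; z up. Carries a stopper.
- stopper_middle_top (a point): centre of the flat top of the middle bottle's black rubber stopper (head 28 mm wide, 8 mm thick, on a narrower stem), on the bottle's axis. It faces up; fully home this point is 93 mm above the bottle's base, fully raised 103 mm. The rubber head is soft: its top gives about 1 mm per 4 N, up to 6 mm, and springs back.
- stopper_middle (a joint): how far that stopper has been pushed down (m): 0 fully raised, 0.010 fully home with its head on the glass rim; starts between 0 and 0.003. Slides with about 3 N of friction and stays where it is left.
- bell: counter bell: loose, black round foot 84 mm wide, domed steel shell, top of dome 36 mm above the table, plunger on top. Origin: centre of the underside; z up.
- plunger_top (a point): centre of the flat top of the bell's plunger (round, black, 18 mm wide), on the bell's axis, 50 mm above its base when up.
- plunger (a joint): how far the plunger is pressed (m): 0 up, 0.008 fully down. A spring brings it back up; about 1 N starts it and 4 N holds it fully down. The bell rings from 0.003 on.
- vial_a: small closed glass vial, 24 mm wide, 41 mm tall, flat aluminium cap; loose bystander. Origin: centre of its underside.
- vial_b: same as vial_a; loose bystander. Origin: centre of its underside.
- vial_c: same as vial_a; loose bystander. Origin: centre of its underside.
- tape_roll: white roll of tape lying flat, 56 mm wide, 24 mm high; loose bystander. Origin: centre of its underside.
- syringe_a: plastic syringe lying down, 168 mm long along its x axis, 26 mm high; loose bystander. Origin: centre of its underside.
- syringe_b: same as syringe_a; loose bystander. Origin: centre of its underside.
- tray: flat open white plastic tray, 90 x 200 mm, 22 mm high; loose bystander. Origin: centre of its underside.
Things that resemble listed ones, but are neither listed nor needed, are in the scene too. Leave any red or yellow look-alike of the bottle_middle alone.

How it is judged (in metres and radians):
On the way, in this order (a step that is already met when the one before it is completed fails the run):
1. the tallest bottle's stopper is pressed home (value of joint stopper_tall above 0.0075 m), for 0.05 s.
2. the shortest bottle's stopper is pressed home (value of joint stopper_short above 0.0075 m), for 0.05 s.
3. the middle-sized bottle's stopper is pressed home (value of joint stopper_middle above 0.0075 m), for 0.05 s.
4. the bell's plunger is pressed far enough to ring (value of joint plunger above 0.003 m).
At the end, for the whole second after the job is handed in: All three stoppers are within 2.5 mm of fully home, the bell's plunger is up again (within 1.5 mm), and the bottles and the bell stand upright (within 0.1 rad), at rest, on the table, within 30 mm of where they started; the bystanders are within 30 mm of where they started (value of joint each of stopper_tall, stopper_short, stopper_middle above 0.0075 m and value of joint plunger below 0.0015 m and distance of each of bottle_tall, bottle_short, bottle_middle, bell, vial_a, vial_b, vial_c, tape_roll, syringe_a, syringe_b, tray from where it was at the start of the episode below 0.03 m and angle between each of bottle_tall, bottle_short, bottle_middle, bell's own z axis and vertical below 0.1 rad and height (world z) of each of bottle_tall, bottle_short, bottle_middle, bell below 0.01 m and linear speed of each of bottle_tall, bottle_short, bottle_middle, bell below 0.02 m/s); the robot touches nothing.
It fails at once if out of order: a stopper is pressed more than half-way, or the bell rung, before those that come earlier are home ((value of joint stopper_short above 0.005 m and not (value of joint stopper_tall above 0.0075 m)) or (value of joint stopper_middle above 0.005 m and (not (value of joint stopper_tall above 0.0075 m) or not (value of joint stopper_short above 0.0075 m))) or (value of joint plunger above 0.003 m and (not (value of joint stopper_tall above 0.0075 m) or not (value of joint stopper_short above 0.0075 m) or not (value of joint stopper_middle above 0.0075 m)))).
It fails at once if a bottle or the bell is lifted 15 mm or more, or tipped more than 0.3 rad (height (world z) of any of bottle_tall, bottle_short, bottle_middle, bell above 0.015 m or angle between any of bottle_tall, bottle_short, bottle_middle, bell's own z axis and vertical above 0.3 rad).
It fails at once if a bottle or the bell is shoved more than 30 mm (distance of any of bottle_tall, bottle_short, bottle_middle, bell from where it was at the start of the episode above 0.03 m).
It fails at once if a bottle or the bell is pressed with more than 35 N (contact force between any of the arm, the fingers and bottle_tall above 35 N or contact force between any of the arm, the fingers and bottle_short above 35 N or contact force between any of the arm, the fingers and bottle_middle above 35 N or contact force between any of the arm, the fingers and bell above 35 N).
It fails at once if a bystander is moved more than 30 mm (distance of any of vial_a, vial_b, vial_c, tape_roll, syringe_a, syringe_b, tray from where it was at the start of the episode above 0.03 m).
It also fails if it takes over 51 s, if anything falls off the work surface, if the arm or the gripper's body presses on something with over 40 N, if the wrist force passes 120 N, or if a joint passes its speed limit or range.

## Working session

There is one attempt and no reset: what is moved stays moved. The work goes in short steps, each a Python script; the robot and the scene stay as the last script left them, time stands still between calls to the robot, and variables do not carry over. Pictures are saved under pics/ and viewed, at most 10 in all, crops included, and the job is handed in when it is done.

```bash
mkdir -p pics
cat > h.py <<'E'
import numpy as np, cv2, pickle
from scipy.spatial.transform import Rotation as R
from bench import robot
def grab(name, tag):
    d=robot.get_image(name); cv2.imwrite(f'pics/{tag}.png',d['img']); pickle.dump(d,open(f'{tag}.pkl','wb')); return d
def load(tag): return pickle.load(open(f'{tag}.pkl','rb'))
def rot(d):
    o=np.array(d['orientation'],float); return R.from_euler('xyz',o).as_matrix() if o.size==3 else (o if o.shape==(3,3) else None)
def KD(d):
    f=200/np.tan(np.radians(d['fovy'])/2)
    return np.array([[f,0,d['cx']],[0,f,d['cy']],[0,0,1.]]), np.array([d['k1'],0,0,0,0.])
def ray(d,px):
    K,D=KD(d); u=cv2.undistortPoints(np.array([[px]],float),K,D)[0,0]
    v=rot(d)@np.array([u[0],u[1],1]); return np.array(d['eye'],float),v/np.linalg.norm(v)
def at_z(d,px,z):
    e,v=ray(d,px); return e+v*(z-e[2])/v[2]
def proj(d,P):
    K,D=KD(d); M=rot(d).T; return cv2.projectPoints(np.array(P,float).reshape(-1,1,3),cv2.Rodrigues(M)[0],-M@np.array(d['eye'],float),K,D)[0][:,0]
def tri(obs):
    A=np.zeros((3,3));b=np.zeros(3);L=[]
    for d,p in obs:
        e,v=ray(d,p);Q=np.eye(3)-np.outer(v,v);A+=Q;b+=Q@e;L.append((Q,e))
    X=np.linalg.solve(A,b); return X,[round(float(np.linalg.norm(Q@(X-e))),1) for Q,e in L]
E
python3 - <<'E'
from h import *
for n in ('top','side','wrist'):
    d=grab(n,n+'0'); print(n,{k:v for k,v in d.items() if k!='img'})
print(robot.current_eef_rot(),robot.current_t(),robot.current_gripper_width())
E
```

```text
top {'fovy': 42.977457666054406, 'cx': 315.97596799636784, 'cy': 195.3268976146579, 'k1': -0.027432433443930013, 'eye': array([ 484.0548609 ,  -13.46479254, 1627.37457817]), 'orientation': array([-3.07578329,  0.00911792, -1.58081892])}
side {'fovy': 52.4378141189407, 'cx': 329.7694068285051, 'cy': 203.8845458548783, 'k1': -0.009187024619856852, 'eye': array([ 30.96582747, 773.28728756, 711.43143049]), 'orientation': array([-2.14204994e+00, -1.80921595e-03, -2.52839431e+00])}
wrist {'fovy': 68.1477351625957, 'cx': 320.2794063234417, 'cy': 199.99622823672482, 'k1': -0.029985595620215973, 'eye': array([ 300.40665503, -464.74054573,  383.15494826]), 'orientation': array([ 2.89248083e+00,  1.91767428e-03, -1.12140199e+00])}
[-3.14023986e+00 -2.43153186e-04  4.49792687e-01] 0.15 1.0016911975130753
```

View pics/top0.png

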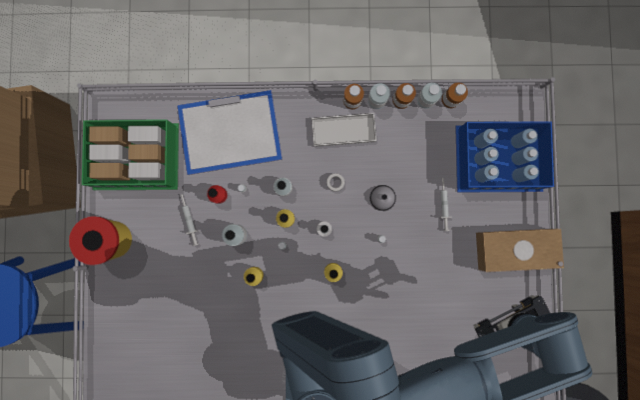

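View pics/side0.png

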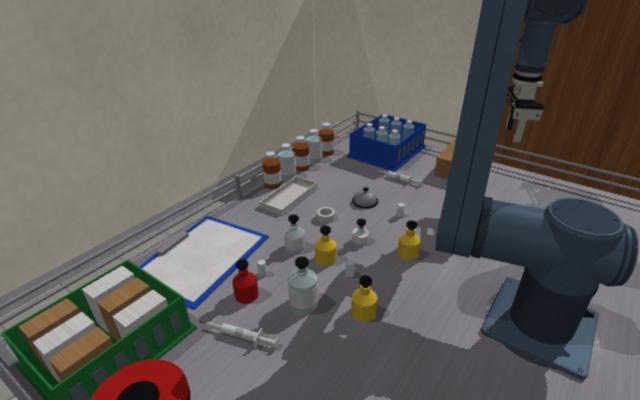

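Clear-glass candidates, as top px / side stopper px:
- Tall: (236,236) / (302,263)
- Middle: (283,186) / (293,220)
- Short: (325,229) / (361,224)
- Bell: (383,197) / (366,190)

The look-alikes are red at (217,194) and yellow at (286,218), (253,277) and (334,273). I'll check the choice in enlarged crops.

Run:
```python
from h import *
t=load('top0')['img'][160:290,210:410]; s=load('side0')['img'][180:315,225:425]
def up(a,x0,y0):
    a=cv2.resize(a,(800,a.shape[0]*4),interpolation=cv2.INTER_CUBIC)
    return a
a=np.vstack([up(t,0,0)]); cv2.imwrite('pics/ct.png',a); cv2.imwrite('pics/cs.png',up(s,0,0))
```

```text
(no output)
```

View pics/ct.png

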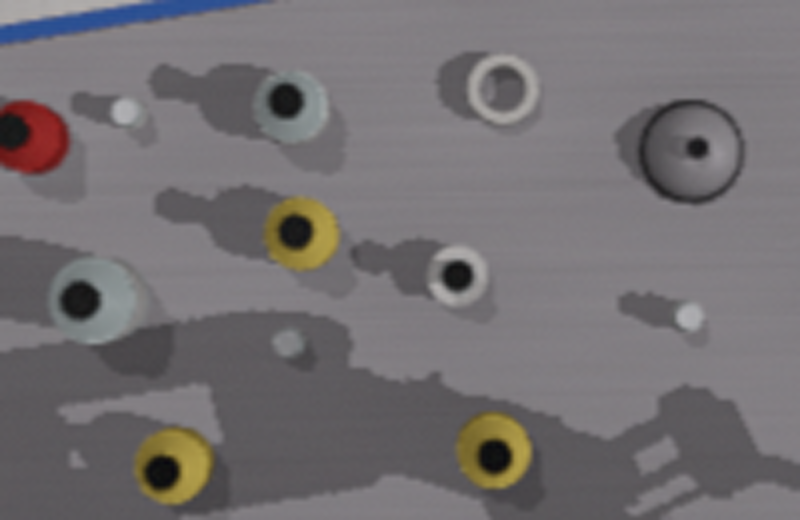

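View pics/cs.png

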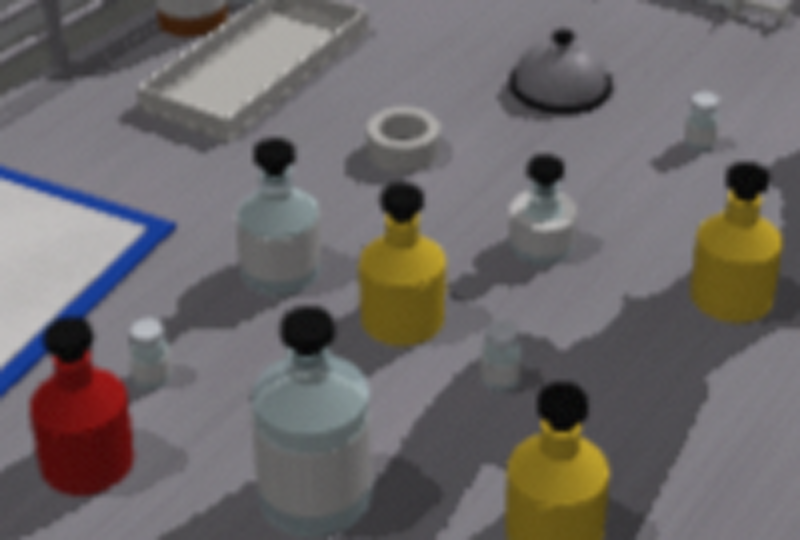

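The crops confirm the clear bottles. Stopper heads in full pixels, top / side:
- Tall: (229.6,234.4) / (301.4,260.4)
- Middle: (281.1,184.6) / (293.1,217.4)
- Short: (323.9,228.4) / (360.9,221.1)
- Plunger: (383.9,196.4) / (365.4,188.6)

Next I triangulate these.

Run:
```python
from h import *
t,s=load('top0'),load('side0')
P={'tall':((229.6,234.4),(301.4,260.4)),'middle':((281.1,184.6),(293.1,217.4)),'short':((323.9,228.4),(360.9,221.1)),'plunger':((383.9,196.4),(365.4,188.6))}
for k,(a,b) in P.items():
    X,e=tri([(t,a),(s,b)]); print(k,X.round(1),e)
print(at_z(load('wrist0'),(320,200),0), (R.from_euler('xyz',robot.current_eef_rot()).as_matrix().T@(np.array(load('wrist0')['eye'])-robot.current_tcp_pos())).round(1))
c=at_z(t,(283,210),90);print(c)
for yaw in (0,1.57,-1.57,3.1): 
    for p in ([500,0,330],[500,100,330],[450,150,330]): print(yaw,p,robot.inverse_kinematics(p,[3.1416,0,yaw]) is not None)
```

```text
tall [470.1 254.8 130.1] [0.1, 0.1]
middle [618.6 104.6  99.8] [0.2, 0.2]
short [485.4 -23.4  68.5] [0.2, 0.2]
plunger [ 582.7 -211.5   48.2] [0.0, 0.0]
[ 212.12511074 -506.08892898    0.        ] [  68.4   -0.7 -165.1]
[542.03177092  99.87725842  90.        ]
0 [500, 0, 330] True
0 [500, 100, 330] True
0 [450, 150, 330] True
1.57 [500, 0, 330] True
1.57 [500, 100, 330] True
1.57 [450, 150, 330] True
-1.57 [500, 0, 330] True
-1.57 [500, 100, 330] False
-1.57 [450, 150, 330] True
3.1 [500, 0, 330] True
3.1 [500, 100, 330] True
3.1 [450, 150, 330] True
```

Run:
```python
from h import *
robot.move_gripper(0.0)
robot.move_ptp([440,60,350],[np.pi,0,0])
d=grab('wrist','w1'); print(robot.current_t(),robot.current_tcp_pos())
P={'tall':[470.1,254.8,132],'middle':[618.6,104.6,102],'short':[485.4,-23.4,72],'plunger':[582.7,-211.5,50]}
q=proj(d,list(P.values())); print(q.round(1))
im=d['img'].copy()
for x in q: cv2.drawMarker(im,tuple(int(round(v)) for v in x),(0,0,255),cv2.MARKER_CROSS,9,1)
cv2.imwrite('pics/w1m.png',cv2.resize(im,(800,500),interpolation=cv2.INTER_CUBIC))
```

```text
3.8167 [440.15295251  59.36157877 349.69927065]
[[170.4 155.7]
 [285.3  35.9]
 [377.  140.6]
 [503.   73.9]]
```

View pics/w1m.png

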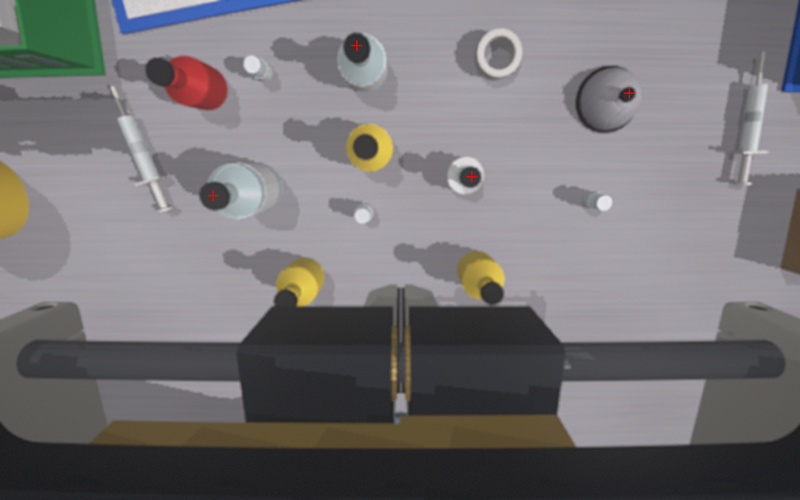

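The marks sit on all three stoppers and the plunger in the wrist view, so the positions hold. Now I press the tall one.

```bash
cat >> h.py <<'E'
def press(xy,z_up,z_min,f,speed=15):
    x,y=xy
    robot.move_linear([x,y,200],[np.pi,0,0],speed=200)
    robot.move_linear([x,y,z_up+12],speed=100)
    robot.sleep(0.2)
    f0=robot.current_contact_force()
    st=robot.move_linear([x,y,z_min],speed=speed,f_stop=f)
    print('stop',st,'tcp',np.round(robot.current_tcp_pos(),1),'dF',np.round(robot.current_contact_force()-f0,1))
    robot.sleep(0.15)
    print('settled',np.round(robot.current_tcp_pos(),1),'dF',np.round(robot.current_contact_force()-f0,1))
    robot.move_linear([x,y,z_up+12],speed=60)
    robot.move_linear([x,y,200],speed=200)
    print('t',robot.current_t())
E
python3 - <<'E'
from h import *
press((470.1,254.8),133,119,13)
E
```

```text
stop False tcp [470.6 255.  120.4] dF [-3.7 -1.2 11.9]
settled [470.6 255.  120.4] dF [-4.8 -1.6 11. ]
t 9.15
```

At z = 120.4 the force is 11 N, which matches about 2.6 mm of rubber compression against the rim, so the tall stopper is home. Next are the short and middle ones.

Run:
```python
from h import *
press((485.4,-23.4),73,59,13)
press((618.6,104.6),103,89,13)
robot.move_linear([480,60,330],speed=250)
d=grab('wrist','w2'); grab('side','s2'); print(robot.current_t())
a=load('side0')['img'][180:315,225:425];b=load('s2')['img'][180:315,225:425]
cv2.imwrite('pics/cmp.png',np.hstack([cv2.resize(i,(400,270)) for i in (a,b)]))
```

```text
stop True tcp [485.5 -23.4  60.5] dF [-1.1  0.8 13.1]
settled [485.5 -23.4  60.6] dF [-1.2  0.7 11.8]
t 15.3083
stop False tcp [619.  104.6  90.6] dF [-4.4 -0.8 10.7]
settled [619.  104.6  90.6] dF [-3.7  0.6 11. ]
t 20.775
21.8083
```

View pics/cmp.png

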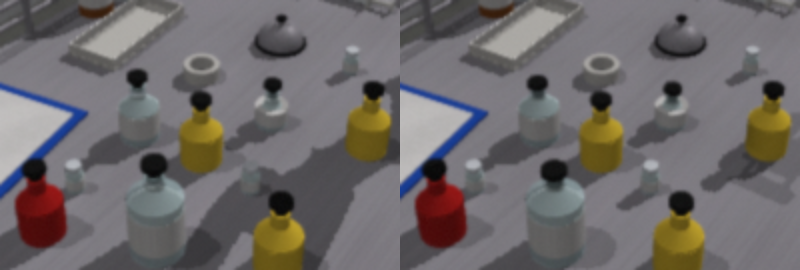

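In the before/after view all three stoppers sit lower (tall near (553,172), middle (537,84), short (672,90)) and nothing has been shifted. The forces match home too. Now the bell.

Run:
```python
from h import *
press((582.7,-211.5),50,42.5,8,speed=20)
robot.move_linear([480,-60,330],speed=250); robot.sleep(0.3)
grab('side','s3'); grab('top','t3'); print(robot.current_t())
b=load('s3')['img'][180:315,225:425];c=load('t3')['img'][160:295,210:410]
cv2.imwrite('pics/fin.png',np.hstack([cv2.resize(i,(400,270)) for i in (b,c)]))
```

```text
stop False tcp [ 582.7 -211.5   42.7] dF [-1.7 -0.9  4.2]
settled [ 582.7 -211.5   42.7] dF [-1.2  0.4  4.2]
t 27.875
29.325
```

View pics/fin.png

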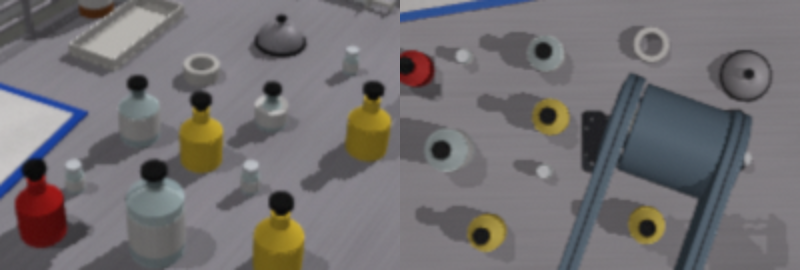

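The plunger was pressed about 7 mm (4.2 N) and is up again at (282,18) in the left view. The bottles, bell and bystanders are where they were, and the arm is clear.

```bash
python3 -c "
from h import *
print(robot.hand_in())"
```

```text
the job is handed in; nothing more can be done
None
```

I pressed the three stoppers home in order (tall, short, middle) and rang the bell, whose plunger came back up; the arm is clear, nothing looks moved in the final pictures, and the job is handed in at about 29 s of the 51 s allowed, with no verdict returned.

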